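# Clear the wire tension stand and hold its sprung arm back for a new reel

## Robot

A 6-joint arm with a two-finger parallel gripper is mounted at the origin on the work surface. World frame = base frame: x ahead of the robot, y to its left, z up, the work surface at z = 0. Lengths are in mm, angles in rad, forces in N, time in s.
With the tool pointing down it reaches from about 275 to 825 mm from the base axis. Payload 5.2 kg.
Tool frame: the origin (TCP) lies midway between the tips of the shut fingers; the grasp point (between the pads) lies 19 mm behind it; z points along the fingers, y is the line along which they close (so a half turn about z gives the same grasp; the last joint's range is limited). The gripper opens to 93 mm and grips with 3 to 60 N. Pads are 15 mm wide; open, the fingers measure 128 mm over their backs; the gripper's body (75 mm by 188 mm) begins 65 mm behind the grasp point.
Start: joints at [-1.497, 0.259, 1.535, -0, 1.348, -0.203], TCP at [150.324, -529.063, 218.653] pointing down, gripper open.
Joint ranges: [-3.14, 3.14], [-0.91, 2.08], [0.19, 2.58], [-1.22, 4.36], [0.22, 2.71], [-3.12, 3.12]. Speed limits (rad/s): [2.57, 2.57, 3.14, 3.14, 3.14, 3.14].

## Interface

Orientations are given as a unit quaternion [x, y, z, w].
In Python, from bench import r, viewer, close_job, spotter gives the robot as it stands.
- The arm moves only by the shell command python3 -m creep 'ROWS' [FORCE]. ROWS is JSON, a list of rows, each a list of 3 entries, a list of its own where there are three numbers: the closure in counts, from 0 (fully open) to 255 (shut), then the shift along the world's x, y, z in mm, then the turn about the world's z in degrees. A call has 1 to 20 rows; each row shifts and turns the commanded pose from where the row before left it; what a row does not reach is not made up. A row lasts 1/8 s, in which the tool goes at most 62.5 mm and 10.7 degrees, less where a joint would pass 70% of its speed; a pose out of reach is approached as far as the arm can. A call with a gripper value outside its range is refused whole. The fingers move at their own pace and stop on an object; FORCE is the grip in N (left out, the last holds). Time passes only in rows, so rows that do not move let the fingers close. It gives the time, the measured TCP pose, the force and the opening at its end, in the units of the state.
- r.get_state(): the state, without advancing time (a new reading comes with each control period).
- viewer.camera(name): name is "scene" or "top" or "wrist"; returns the picture (400x640x3 uint8, blue, green, red); there is no depth.
- viewer.get_calibration(name): a dict with "vfov" (degrees; the focal length in pixels is half the picture's height over the tangent of half this angle, whatever the lens; pixels are square), "cx", "cy" (the principal point, pixels), "origin" and "rotation" of the camera in the world. Camera axes: x right, y down, z forward; pixel columns grow to the right and rows downward; lengths in mm; the calibration is good to about 2 mm. A picture is of the moment at which its call begins: read the wrist's pose just before it. get_calibration takes no time and is no camera call; for the wrist camera it gives the pose at the moment of the call.
- close_job(): hands the job in, once; it reports no verdict.
Trained networks look in the newest picture that a camera, given by its name, has taken for a name from the list of things; names that differ only in an ending like _2 or _b are one class to them, and where a whole thing is asked for, a point or a joint stands for the part that bears it (a point fixed in the world has none). Each returns a list of dicts, best first, with "p" (0 to 1); they miss things now and then, are a little off and sometimes report something else, mostly with a low value. They report only what shows in the picture. A call takes as long as a camera call. They do not tell look-alikes from the thing itself.
- spotter.regions_of(camera, name): "pixels" (400x640 bool, what is visible of it) and "extent" ([left, top, right, bottom] in pixels, round what is visible of it).
- spotter.spot_point(camera, name): "xy" ([column, row] in pixels: a listed point, or the origin of a listed thing).
The state is a dict: "time": time; "joint_pos": joint angles; "qvel": joint speeds; "joint_torque": joint torques, N m; "tool_pos": TCP position; "tcp_rot": TCP orientation; "ft_force": force on the tool from outside, world axes, zero at the start; "torque": the same for the moment, N m; "finger_gap": finger opening in mm.
Only numpy, scipy, OpenCV 4.12 (cv2) and the standard library are available. Lean on these libraries where they do the work, as an engineer would, in place of code of your own. Each camera call takes 0.05 s, during which the arm holds its last target. There are 200 camera calls.

## Task

Take the two empty bobbins off the deck of the wire tension stand and put each into the tub of its own colour, blue with blue and orange with orange. With the deck clear, push the stand's sprung tension arm back past the click of its ratchet and on to its back stop, and finish while still holding it back there with the fingers, so that I can slip the new reel onto the spindle. Leave the other things on the bench where they are.

Things in the scene. Friction and masses are not known exactly. Their poses are not given: they have to be found in the camera images.
- stand: wire tension stand, fixed: dark grey deck plate 220 (x) x 240 (y), deck 12 above the bench. Origin on the bench, 5 mm to -x of the plate's centre; -x is the front, +y its left, yaw up to 0.3 either way. On it, at (x, y): reel spindle 12 dia at (-3, -78), 64 high over the bench; arm pivot post at (75, 20), 60 high, stops and pawl housing about it up to 44; guide pulley at (50, -103), 46 high
- pivot_axis (a point): point on the upright pivot axis of the tension arm, 37 above the bench; its axes are those of the stand
- spindle_top (a point): top centre of the reel spindle, 64 above the bench
- tension_arm (a joint): angle of the sprung arm, rad (metal bar 13 wide, 33 to 41 above the bench, ends 174 from the pivot; white 22 dia idler on its spindle side). 0 = at rest; grows as it swings clockwise from above, away from the spindle over the deck; 0.85 = back stop. Spring back to 0: 2.5 N at the thumb grip at rest, 6 N at the stop. A pawl clicks at about 0.6; let go later, it falls back to 0.55
- thumb_grip (a point): point on the axis of the arm's upright thumb grip (yellow, 16 dia, from 41 to 92 above the bench), 68 above the bench, 165 from the pivot axis; it swings with the arm. Its +x points from the pivot outward along the bar, its +y against the swing: fingers on its +y side push it back towards -y. Nothing else stands within 15 mm of that side above 64
- pawl (a joint): outward slide of the brass pawl with the red end, m: 0 = in, rises to about 0.007 as the ratchet tooth passes and snaps back to 0 at the click
- blue_bobbin: empty blue plastic bobbin standing on the deck in the arm's path: two flanges 46 dia x 4 thick, barrel 24 dia, 40 high, about 30 g. Origin: centre of its underside, z along its axis
- orange_bobbin: the same in orange
- blue_bobbin_mid (a point): centre of the blue bobbin, 20 above its underside
- orange_bobbin_mid (a point): centre of the orange bobbin, 20 above its underside
- blue_tub_in (a point): centre of the inner floor of the loose open blue tub, 4 above the bench; tub 130 x 130 x 50 high, walls 4, inside 122 x 122; x and y axes along its sides
- orange_tub_in (a point): the same for the orange tub
- copper_reel: full reel (same form as the bobbins, 46 dia x 40, black flanges, copper winding) standing on the bench left of the stand. Origin: centre of its underside. Not to be moved
- spindle_nut: brass knurled nut, 24 dia x 16, standing on the stand's deck at its far right corner. Origin: centre of its underside. Not to be moved
- pack_a: drone battery pack, black with a blue end, lying, 66 x 42 x 26 high. Origin: centre of its underside. Not to be moved
- pack_b: second such battery pack. Origin: centre of its underside. Not to be moved
- screwdriver: screwdriver, about 160 long, red handle. Origin: centre of its underside. Not to be moved
- tape_roll: teal tape roll lying flat, 80 dia x 30. Origin: centre of its underside. Not to be moved
- drone: small black quadcopter on its four legs, about 200 across the propellers, 50 high. Origin: centre of its underside. Not to be moved
Mind the look-alikes: they are no part of the job. Several things have the shape of the blue_bobbin; the one meant has the colours described above.

How it is judged:
By the outcome, as a careful person would: the job done as asked, in the order asked, and still so for the second after the job is handed in, while the arm keeps its last pose, push and grip.
It also fails if it takes over 67 s, if anything falls off the work surface, if the arm or the gripper's body presses on something with over 40 N, if the wrist force passes 120 N, or if a joint passes its speed limit or range.

## Working session

There is one attempt and no reset: what is moved stays moved. The work goes in short steps, Python scripts to look and compute and a shell command to move; the robot and the scene stay as the last step left them, time stands still between calls to the robot, and variables do not carry over. Pictures are saved under pics/ and viewed, on a budget of 10 in all, crops included, one or two more only if the job needs it, and the job is handed in when it is done.

```bash
ls; mkdir -p pics
cat > h.py <<'E'
import numpy as np, cv2
from bench import r, viewer, spotter
def ray(cal,xy):
    f=200/np.tan(np.radians(cal["vfov"])/2)
    d=np.array([(xy[0]-cal["cx"])/f,(xy[1]-cal["cy"])/f,1.0])
    d=np.array(cal["rotation"]).reshape(3,3)@d
    return np.array(cal["origin"],float),d/np.linalg.norm(d)
def atz(cal,xy,z):
    o,d=ray(cal,xy); return o+d*(z-o[2])/d[2]
def tri(rs):
    A=np.zeros((3,3));b=np.zeros(3)
    for o,d in rs:
        P=np.eye(3)-np.outer(d,d);A+=P;b+=P@o
    p=np.linalg.solve(A,b)
    return p,[float(np.linalg.norm((np.eye(3)-np.outer(d,d))@(p-o))) for o,d in rs]
def proj(cal,p):
    f=200/np.tan(np.radians(cal["vfov"])/2)
    q=np.array(cal["rotation"]).reshape(3,3).T@(np.array(p)-np.array(cal["origin"]))
    return [cal["cx"]+f*q[0]/q[2],cal["cy"]+f*q[1]/q[2]]
E
cat > m.py <<'E'
from h import *
np.set_printoptions(precision=1,suppress=True)
C={}
for c in("scene","top"):
    C[c]=viewer.get_calibration(c); im=viewer.camera(c); cv2.imwrite(f"pics/{c}0.png",im)
    print(c,C[c])
names=["pivot_axis","spindle_top","thumb_grip","blue_bobbin_mid","orange_bobbin_mid","blue_tub_in","orange_tub_in"]
zs=[37,64,68,32,32,4,4]
for n,z in zip(names,zs):
    L={c:spotter.spot_point(c,n) for c in C}
    for c in C:
        for d in L[c][:3]: print(n,c,np.array(d["xy"]),round(d["p"],2),atz(C[c],d["xy"],z)[:2])
    if all(L.values()): print("   tri",*tri([ray(C[c],L[c][0]["xy"]) for c in C]))
print(r.get_state())
E
python3 m.py
```

```text
pics
scene {'vfov': 57.93371463967124, 'cx': 314.7832648098231, 'cy': 200.81276368873404, 'origin': array([1091.7,  713.7,  725.4]), 'rotation': array([ 0.3,  0.8, -0.4, -0.1])}
top {'vfov': 48.31512416470207, 'cx': 316.5846560142374, 'cy': 199.7682817063664, 'origin': array([ 383.2,   42.3, 1188.1]), 'rotation': array([ 0.7, -0.7,  0. , -0. ])}Traceback (most recent call last):
  File "m.py", line 12, in <module>
    for d in L[c][:3]: print(n,c,np.array(d["xy"]),round(d["p"],2),atz(C[c],d["xy"],z)[:2])
                                                                   ~~~^^^^^^^^^^^^^^^^
  File "h.py", line 9, in atz
    o,d=ray(cal,xy); return o+d*(z-o[2])/d[2]
        ~~~^^^^^^^^
  File "h.py", line 6, in ray
    d=np.array(cal["rotation"]).reshape(3,3)@d
      ~~~~~~~~~~~~~~~~~~~~~~~~~~~~~~~~~^^^^^
ValueError: cannot reshape array of size 4 into shape (3,3)
```

```bash
sed -i 's/np.array(cal\["rotation"\]).reshape(3,3)/R(cal)/; 2a from scipy.spatial.transform import Rotation as Ro\ndef R(cal): return Ro.from_quat(cal["rotation"]).as_matrix()' h.py
python3 m.py; python3 -c "
import cv2,numpy as np
a=cv2.imread('pics/top0.png');b=cv2.imread('pics/scene0.png')
cv2.imwrite('pics/both0.png',cv2.resize(np.vstack([a,b]),(480*1,600)))"
```

```text
scene {'vfov': 57.93371463967124, 'cx': 314.7832648098231, 'cy': 200.81276368873404, 'origin': array([1091.7,  713.7,  725.4]), 'rotation': array([ 0.3,  0.8, -0.4, -0.1])}
top {'vfov': 48.31512416470207, 'cx': 316.5846560142374, 'cy': 199.7682817063664, 'origin': array([ 383.2,   42.3, 1188.1]), 'rotation': array([ 0.7, -0.7,  0. , -0. ])}
pivot_axis scene [304.8 230.4] 0.89 [624.   98.6]
pivot_axis top [298.9 160. ] 0.93 [623.   90.4]
   tri [622.2  92.3  32.1] [2.470579938658441, 2.4705799386586063]
spindle_top scene [295.8 192.5] 0.98 [553.5 -35. ]
spindle_top top [341.8 183.3] 0.66 [557.9 -20.9]
   tri [558.9 -22.4  72.8] [3.0366414767914285, 3.0366414767912877]
thumb_grip scene [311.5 186.8] 0.63 [499.6 -23.1]
thumb_grip top [337.3 207.5] 0.58 [495.4  -9.4]
   tri [499.5 -13.5  72.2] [6.151431192989596, 6.151431192989606]
blue_bobbin_mid scene [366.5 248. ] 0.81 [536.5 257.7]
blue_bobbin_mid scene [391.9 229. ] 0.73 [424.1 250.6]
blue_bobbin_mid scene [352.5 192.8] 0.67 [386.   49.7]
blue_bobbin_mid top [317.  258.3] 0.83 [367.3  40.6]
blue_bobbin_mid top [242.8 198.7] 0.81 [51
[... 501 characters left out ...]
.2] 0.74 [ 378.1 -307.2]
   tri [ 382.1 -309.6    8.3] [5.235567722635261, 5.23556772263515]
orange_tub_in scene [250.6 171.7] 0.72 [ 553.4 -316.4]
orange_tub_in top [448.7 190.1] 0.77 [ 551.4 -310.9]
orange_tub_in top [283.8 185.3] 0.7 [560.4 131.4]
   tri [ 553.1 -312.1    5.3] [2.367752733554799, 2.367752733554868]
{'time': 1.0, 'joint_pos': array([-1.5,  0.3,  1.5,  0. ,  1.3, -0.2]), 'qvel': array([-0.,  0., -0.,  0., -0., -0.]), 'joint_torque': array([  0. , -43.7, -28.4,   0.1,   0. ,  -0. ]), 'tool_pos': array([ 150.3, -529.1,  218.7]), 'tcp_rot': array([ 1. ,  0.1,  0. , -0. ]), 'ft_force': array([ 0.2, -0.9,  0.7]), 'torque': array([0. , 0. , 0.1]), 'finger_gap': 92.97015449415738}
```

View pics/top0.png

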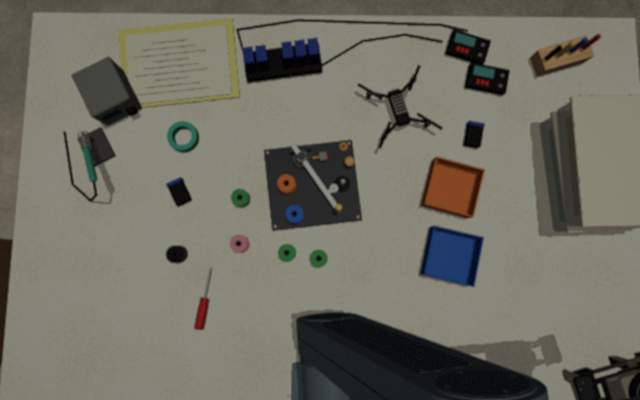

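View pics/scene0.png

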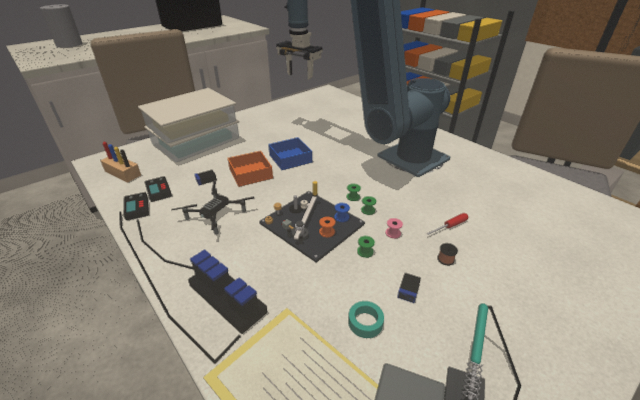

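Run:
```python
from h import *
s=r.get_state();M=Ro.from_quat(s["tcp_rot"]).as_matrix();print(M.round(3),s["time"])
c=viewer.get_calibration("wrist");print(c, M.T@(c["origin"]-s["tool_pos"]), (M.T@R(c)).round(2))
```

```text
[[ 0.962  0.273  0.   ]
 [ 0.273 -0.962  0.   ]
 [ 0.    -0.    -1.   ]] 1.0
{'vfov': 65.48338401459236, 'cx': 320.54207645608153, 'cy': 199.24660504914635, 'origin': array([ 228.23306238, -507.20747332,  385.80274357]), 'rotation': array([ 0.7891057 , -0.59637732, -0.08883066,  0.11728341])} [  80.93758396    0.26408477 -167.1351554 ] [[-0.   -0.96 -0.29]
 [ 1.   -0.   -0.  ]
 [ 0.   -0.29  0.96]]
```

```bash
python3 -m creep '[[0,[27,49,3],-2.5],[0,[27,49,3],-2.5],[0,[27,49,3],-2.5],[0,[27,49,3],-2.5],[0,[27,49,3],-2.5],[0,[27,49,3],-2.5],[0,[27,49,3],-2.5],[0,[27,49,3],-2.5],[0,[27,49,3],-2.5],[0,[27,49,3],-2.5],[0,[27,49,0],-2.5],[0,[27,49,0],-2.5],[0,[27,49,0],0],[0,[0,0,0],0]]' 20
cat > w.py <<'E'
from h import *
import sys
np.set_printoptions(precision=1,suppress=True)
s=r.get_state();c=viewer.get_calibration("wrist");im=viewer.camera("wrist");cv2.imwrite(f"pics/{sys.argv[1]}.png",im)
M=Ro.from_quat(s["tcp_rot"]).as_matrix()
print(s["time"],s["tool_pos"],"yaxis deg",np.degrees(np.arctan2(M[1,1],M[0,1])),s["ft_force"],s["finger_gap"])
import json
out={"cal":{k:np.array(v).tolist() for k,v in c.items()}}
Z=dict(pivot_axis=37,spindle_top=64,thumb_grip=68,blue_bobbin_mid=32,orange_bobbin_mid=32,blue_tub_in=4,orange_tub_in=4)
for n in sys.argv[2:]:
    L=spotter.spot_point("wrist",n);out[n]=[np.array(d["xy"]).tolist() for d in L]
    for d in L[:4]: print(n,np.array(d["xy"]),round(d["p"],2),atz(c,d["xy"],Z[n])[:2])
json.dump(out,open(f"{sys.argv[1]}.json","w"))
E
python3 w.py w1 blue_bobbin_mid orange_bobbin_mid pivot_axis spindle_top thumb_grip
```

```text
time: 2.75
tool_pos: [502.2, 111.1, 248.2]
tcp_rot: [0.993, -0.121, -0.0, -0.0]
ft_force: [0.3, -0.0, -0.6]
finger_gap: 93.0
2.75 [502.2 111.1 248.2] yaxis deg -103.85441929330133 [ 0.3 -0.  -0.6] 92.99368632938345
blue_bobbin_mid [247.6 259. ] 0.96 [408.4 236.9]
blue_bobbin_mid [334.8 256. ] 0.84 [384.3 120. ]
blue_bobbin_mid [394.9 248.5] 0.84 [375.8  38.5]
blue_bobbin_mid [218.6 179.7] 0.74 [523.5 238.4]
orange_bobbin_mid [301.  130.1] 0.74 [557.9 121.4]
orange_bobbin_mid [224.9 339. ] 0.34 [290.  310.4]
pivot_axis [320.2  59.6] 0.68 [627.6  80.3]
spindle_top [427.3  94.1] 0.79 [563.8 -22. ]
thumb_grip [427.5 157.2] 0.87 [497.3 -11.4]
```

View pics/w1.png

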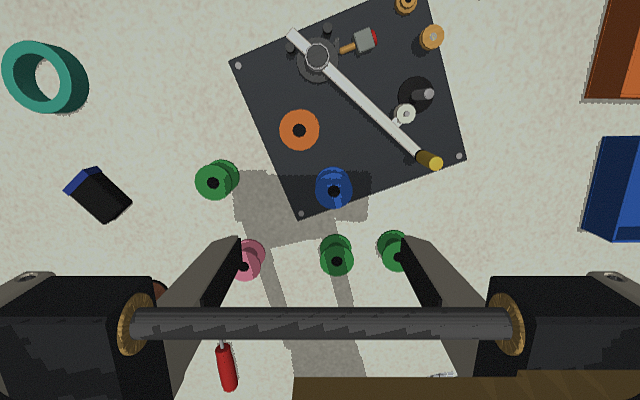

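Run:
```python
from h import *
import json
np.set_printoptions(precision=1,suppress=True)
d=json.load(open("w1.json"));c=d["cal"];T=viewer.get_calibration("top");S=viewer.get_calibration("scene")
print(np.array(d["blue_bobbin_mid"]))
print("hole z52 blue",atz(c,(334,191),52),"orange",atz(c,(299,130),52))
b=min(d["blue_bobbin_mid"],key=lambda p:np.hypot(p[0]-333,p[1]-188))
print("blue",b,tri([ray(c,b),ray(T,(293.5,213.2))]))
print("orange",tri([ray(c,d["orange_bobbin_mid"][0]),ray(T,(286.8,182.5)),ray(S,(329.8,225.5))]))
print("holes tri",tri([ray(c,(334,191)),ray(T,(294,213))]))
P=[]
for n,t,s_ in (("pivot_axis",(298.9,160),(304.8,230.4)),("spindle_top",(341.8,183.3),(295.8,192.5)),("thumb_grip",(337.3,207.5),(311.5,186.8))):
    print(n,tri([ray(c,d[n][0]),ray(T,t),ray(S,s_)]))
```

```text
[[247.6 259. ]
 [334.8 256. ]
 [394.9 248.5]
 [218.6 179.7]
 [332.2 187.7]]
hole z52 blue [479.7  99.6  52. ] orange [559.7 122.   52. ]
blue [332.2, 187.7] (array([482.1, 101.6,  44.2]), [0.554187984942545, 0.5541879849425628])
orange (array([558.5, 123.3,  36.4]), [2.227913859709277, 4.990494090807984, 5.96995213726736])
holes tri (array([481.4,  99.8,  58.3]), [0.3167607823477291, 0.3167607823477557])
pivot_axis (array([623.9,  87.7,  30.9]), [8.7891849895168, 2.961256506997102, 6.686256521498593])
spindle_top (array([561. , -20.9,  73.2]), [3.6634415506317497, 4.479950895588569, 2.737688895478501])
thumb_grip (array([499.2, -12.2,  72.4]), [2.256842302577992, 5.142139414119788, 7.208638977093754])
```

```bash
python3 -m creep '[[0,[-10,-5,-60],0],[0,[-12,-6,-60],0],[0,[0,0,-30],0],[0,[0,0,0],0]]' 20; python3 w.py w2 blue_bobbin_mid
```

```text
time: 3.55
tool_pos: [477.2, 95.9, 97.0]
tcp_rot: [0.992, -0.124, -0.002, 0.0]
ft_force: [-0.5, 0.3, 0.7]
finger_gap: 92.9
3.55 [477.2  95.9  97. ] yaxis deg -104.25701098333782 [-0.5  0.3  0.7] 92.9078935765106
blue_bobbin_mid [312.  206.6] 0.9 [482.8 101. ]
blue_bobbin_mid [131.4 195.2] 0.76 [526.4 234.5]
blue_bobbin_mid [413.9 302.6] 0.76 [375.7  37.5]
blue_bobbin_mid [318.4 310.5] 0.61 [388.4 120. ]
```

View pics/w2.png

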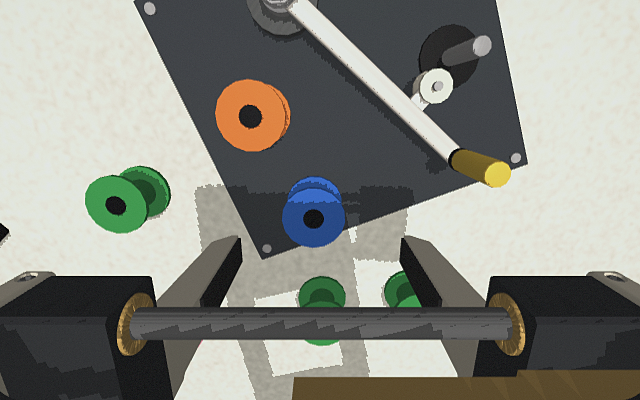

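```bash
python3 -c "
from h import *;import json
c=json.load(open('w2.json'))['cal'];print(atz(c,(313.5,218.5),52),atz(c,(251,117),52))"
python3 -m creep '[[0,[5,5,-40],0],[0,[0,0,-33],0],[0,[0,0,0],0],[150,[0,0,0],0],[150,[0,0,0],0],[150,[0,0,0],0],[150,[0,0,0],0]]' 20
```

```text
[480.0615597  100.06920455  52.        ] [559.2680028  121.90042704  52.        ]
time: 4.53
tool_pos: [484.7, 101.9, 26.3]
tcp_rot: [0.992, -0.123, 0.001, -0.0]
ft_force: [0.5, 0.3, -0.1]
finger_gap: 58.0
```

```bash
python3 -m creep '[[100,[-4,-1,-3],0],[170,[0,0,0],0],[190,[0,0,0],0],[190,[0,0,0],0],[190,[0,0,0],0],[190,[0,0,0],0]]' 20
```

```text
time: 5.28
tool_pos: [480.4, 100.9, 22.7]
tcp_rot: [0.992, -0.123, 0.0, 0.0]
ft_force: [-0.1, 0.6, 0.4]
finger_gap: 44.8
```

```bash
python3 -m creep '[[190,[0,0,50],0],[190,[0,0,50],0],[190,[0,0,40],0],[190,[-14,-58,0],0],[190,[-14,-58,0],0],[190,[-14,-58,0],0],[190,[-14,-58,0],0],[190,[-14,-58,0],0],[190,[-14,-58,0],0],[190,[-14,-58,0],0],[190,[0,0,0],0]]' 20; python3 w.py w3 blue_tub_in orange_tub_in
```

```text
time: 6.65
tool_pos: [381.3, -309.1, 162.6]
tcp_rot: [0.992, -0.126, 0.0, 0.001]
ft_force: [1.3, -0.1, -0.4]
finger_gap: 44.8
6.65 [ 381.3 -309.1  162.6] yaxis deg -104.4543929838584 [ 1.3 -0.1 -0.4] 44.83549933128639
blue_tub_in [316.1 184.2] 0.72 [ 381.4 -304.8]
orange_tub_in [277.1   2.7] 0.7 [ 556.4 -313.7]
```

View pics/w3.png

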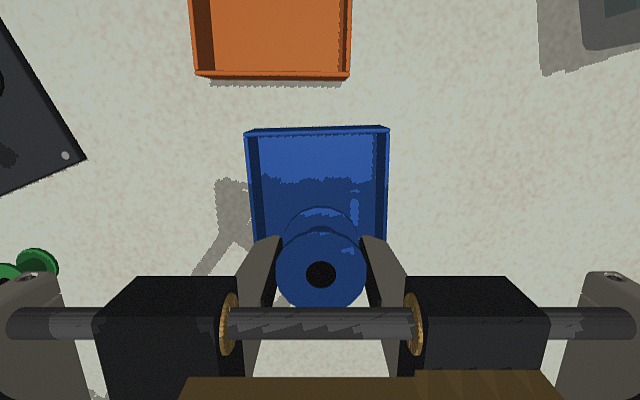

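```bash
python3 -m creep '[[190,[0,2,-55],0],[190,[0,0,-50],0],[190,[0,0,-25],0],[190,[0,0,-13],0],[190,[0,0,0],0]]' 20
```

```text
time: 7.42
tool_pos: [382.6, -301.9, 19.5]
tcp_rot: [0.992, -0.122, -0.0, -0.0]
ft_force: [1.1, -0.2, -0.4]
finger_gap: 44.9
```

```bash
python3 -m creep '[[190,[0,-3,-3],0],[85,[0,0,0],0],[85,[0,0,0],0],[85,[0,0,0],0],[85,[0,0,40],0],[85,[0,0,60],0],[20,[15,0,60],0],[0,[25,56,0],0],[0,[25,56,0],0],[0,[25,56,0],0],[0,[25,56,0],0],[0,[25,56,0],0],[0,[25,56,0],0],[0,[16,56,0],0],[0,[0,32,0],0],[0,[0,0,0],0]]' 20; python3 w.py w4 orange_bobbin_mid thumb_grip pivot_axis spindle_top
```

```text
time: 9.43
tool_pos: [562.9, 120.2, 176.4]
tcp_rot: [0.993, -0.121, -0.0, -0.0]
ft_force: [-0.5, 0.0, 0.6]
finger_gap: 92.9
9.425 [562.9 120.2 176.4] yaxis deg -103.92510396841038 [-0.5  0.   0.6] 92.89446400036908
orange_bobbin_mid [342. 113.] 0.68 [628.9  82.2]
orange_bobbin_mid [317.  188.7] 0.58 [561.4 124.1]
thumb_grip [470.7 228.2] 0.86 [497.6 -11.3]
thumb_grip [319.6 190.3] 0.15 [568.6 119.4]
pivot_axis [339.8 111.4] 0.56 [631.   84.2]
pivot_axis [473.3 232.6] 0.45 [475.7 -26.1]
spindle_top [478.7 154.9] 0.64 [565.1 -27.4]
```

View pics/w4.png

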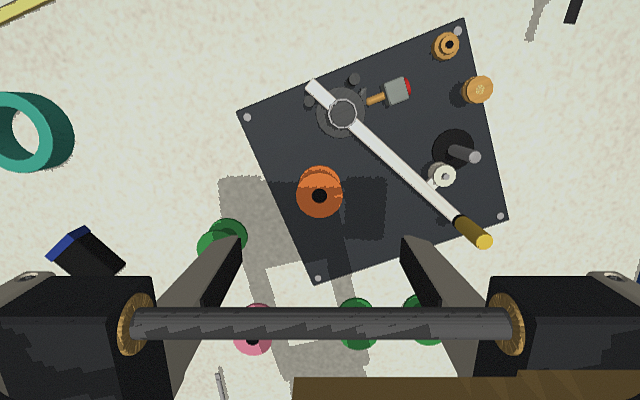

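```bash
python3 -m creep '[[0,[-3,2,-60],0],[0,[0,0,-50],0],[0,[0,0,-36],0],[0,[0,0,0],0]]' 20
```

```text
time: 10.18
tool_pos: [557.9, 118.6, 28.1]
tcp_rot: [0.992, -0.124, -0.003, 0.001]
ft_force: [1.0, -0.4, 0.5]
finger_gap: 93.0
```

```bash
python3 -m creep '[[60,[2,3,-5],0],[100,[0,0,0],0],[150,[0,0,0],0],[190,[0,0,0],0],[190,[0,0,0],0],[190,[0,0,0],0],[190,[0,0,0],0],[190,[0,0,0],0],[190,[0,0,0],0]]' 20
```

```text
time: 11.3
tool_pos: [562.5, 123.0, 26.0]
tcp_rot: [0.992, -0.123, 0.0, -0.0]
ft_force: [-1.4, 0.2, 5.7]
finger_gap: 44.8
```

```bash
python3 -m creep '[[190,[0,0,20],0],[190,[0,0,50],0],[190,[0,0,60],0],[190,[-1,-54,0],0],[190,[-1,-54,0],0],[190,[-1,-54,0],0],[190,[-1,-54,0],0],[190,[-1,-54,0],0],[190,[-1,-54,0],0],[190,[-1,-54,0],0],[190,[-1,-54,0],0],[190,[0,0,0],0]]' 20; python3 w.py w5 orange_tub_in
```

```text
time: 12.8
tool_pos: [553.4, -313.2, 154.5]
tcp_rot: [0.992, -0.125, -0.0, 0.0]
ft_force: [0.6, -0.6, 0.1]
finger_gap: 44.9
12.8 [ 553.4 -313.2  154.5] yaxis deg -104.41742330100534 [ 0.6 -0.6  0.1] 44.938891816298934
orange_tub_in [317.4 184.1] 0.86 [ 555.2 -310.7]
```

View pics/w5.png

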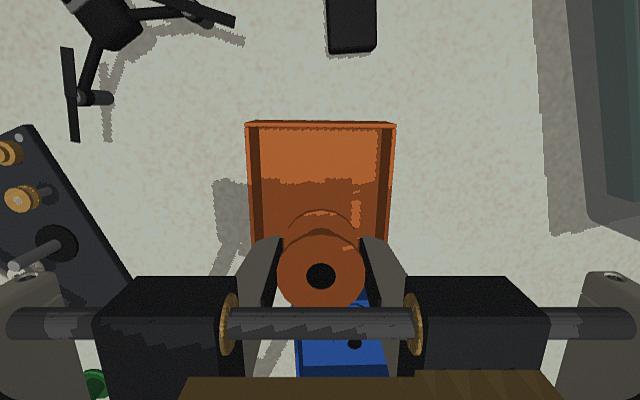

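```bash
python3 -m creep '[[190,[0,2,-55],0],[190,[0,0,-50],0],[190,[0,0,-25],0],[190,[0,0,-4],0],[190,[0,0,0],0]]' 20;  python3 - <<'E'
from h import *
import json
np.set_printoptions(precision=1,suppress=True)
for f,pt,g,sp in (("w1",(317,57),(434,163),(429,94)),("w4",(342,114),(485,242),(475,157))):
    c=json.load(open(f+".json"))["cal"];P=atz(c,pt,60);G=atz(c,g,92);S=atz(c,sp,64)
    print(f,P,G,S,np.hypot(*(P-G)[:2]),np.hypot(*(P-S)[:2]),np.degrees(np.arctan2(*(P-S)[1::-1])))
E
```

```text
time: 13.52
tool_pos: [555.0, -306.3, 22.4]
tcp_rot: [0.992, -0.122, 0.0, 0.0]
ft_force: [-0.4, -0.0, 0.6]
finger_gap: 45.3
w1 [628.   83.6  60. ] [495.3 -10.1  92. ] [563.5 -23.8  64. ] 162.41212385702585 125.32645718090919 59.009425594975
w4 [629.2  84.   60. ] [493.9 -12.5  92. ] [564.  -23.9  64. ] 166.16275873821502 126.10598579198489 58.843940838692674
```

```bash
python3 -m creep '[[190,[0,-4,-5],0],[85,[0,0,0],0],[85,[0,0,0],0],[85,[0,0,0],0],[85,[0,0,40],0],[85,[0,0,55],0],[255,[-4,26,0],10],[255,[-4,26,0],10],[255,[-4,26,0],10],[255,[-4,26,0],10],[255,[-4,26,0],10],[255,[-4,26,0],10],[255,[-4,26,0],10],[255,[-4,26,0],10],[255,[-4,26,0],10],[255,[-1,26,0],10],[255,[0,0,0],10],[255,[0,0,0],10],[255,[0,0,0],10],[255,[0,0,0],10]]' 20; python3 -m creep '[[255,[0,0,0],0]]'; python3 w.py w6 thumb_grip; python3 -c "
from h import *
im=viewer.camera('scene');cv2.imwrite('pics/s6.png',cv2.resize(im[100:300,180:460],None,fx=2,fy=2))
t=viewer.camera('top');cv2.imwrite('pics/t6.png',np.vstack([cv2.resize(im[110:290,190:450],None,fx=2,fy=2)[:, :520],cv2.resize(t[130:290,230:490],None,fx=2,fy=2)[:240]]))
print(r.get_state()['joint_pos'])"
```

```text
time: 16.02
tool_pos: [517.3, -51.0, 111.8]
tcp_rot: [0.453, 0.892, 0.0, 0.0]
ft_force: [-0.9, 0.2, -0.8]
finger_gap: 0.4
time: 16.15
tool_pos: [517.3, -51.1, 111.8]
tcp_rot: [0.456, 0.89, 0.0, 0.0]
ft_force: [-0.9, -0.7, 1.1]
finger_gap: 0.8
16.15 [517.3 -51.1 111.8] yaxis deg 35.769162780429994 [-0.9 -0.7  1.1] 0.7806912927616056
thumb_grip [327.  158.6] 0.88 [493.7 -11.4]
[-3.13221591e-01  3.04071522e-01  1.75514859e+00  3.14325279e-05
  1.08228120e+00 -9.36600611e-01]
```

View pics/w6.png

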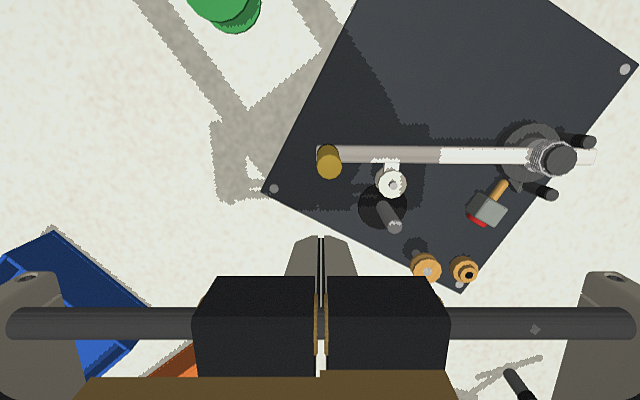

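View pics/t6.png

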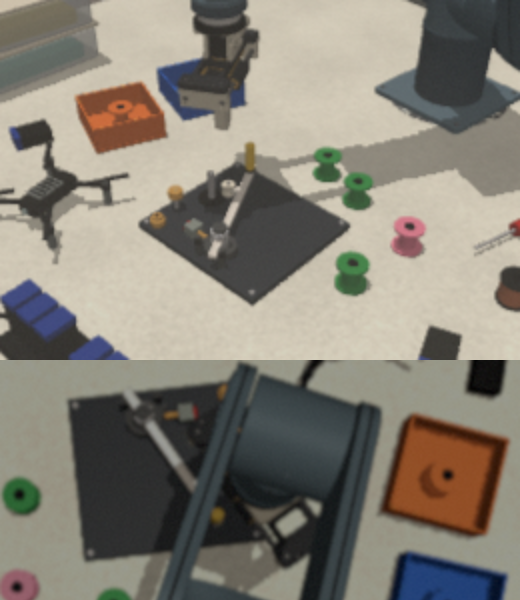

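```bash
python3 -m creep '[[255,[0,0,-22],0],[255,[0,0,-22],0],[255,[-6,9,0],0],[255,[-4,6,0],0],[255,[0,0,0],0]]'
python3 - <<'E'
import numpy as np
P=np.array([628.6,83.8])
for a in np.append(np.arange(0,48.7,4.87),[48.7]):
    t=np.radians(215.6-a);u=np.array([np.cos(t),np.sin(t)]);y=np.array([-u[1],u[0]])
    p=P+165*u+15.5*y;print(round(a,1),p.round(1),(p-globals().get('q',p)).round(1));q=p
E
```

```text
time: 16.98
tool_pos: [507.5, -35.5, 68.6]
tcp_rot: [0.455, 0.891, 0.0, 0.001]
ft_force: [-0.4, 0.3, 0.3]
finger_gap: 0.5
0.0 [503.5 -24.9] [0. 0.]
4.9 [494.7 -13.8] [-8.8 11. ]
9.7 [486.9  -2.1] [-7.8 11.7]
14.6 [480.1  10.2] [-6.8 12.3]
19.5 [474.4  23.1] [-5.7 12.9]
24.4 [469.8  36.4] [-4.6 13.3]
29.2 [466.3  50.1] [-3.5 13.7]
34.1 [464.1  64. ] [-2.3 13.9]
39.0 [463.  78.] [-1.1 14. ]
43.8 [463.1  92.1] [ 0.1 14.1]
48.7 [464.4 106.1] [ 1.3 14. ]
```

```bash
python3 -m creep '[[255,[-4,10.5,0],0],[255,[-9,11,0],-4.9],[255,[-8,12,0],-4.9],[255,[0,0,0],0]]'; python3 w.py w7 thumb_grip
```

```text
time: 17.48
tool_pos: [487.3, -2.3, 68.5]
tcp_rot: [0.529, 0.849, 0.0, 0.002]
ft_force: [3.3, -2.8, -0.2]
finger_gap: 0.3
17.475 [487.3  -2.3  68.5] yaxis deg 26.15733630308091 [ 3.3 -2.8 -0.2] 0.3345719988257499
thumb_grip [320.3 218.4] 0.64 [478.6  14.1]
```

```bash
python3 -m creep '[[255,[-7,12,0],-4.9],[255,[-6,13,0],-4.9],[255,[-4.5,13,0],-4.9],[255,[-3.5,14,0],-4.9],[255,[0,0,0],0]]'; python3 w.py w8 thumb_grip
```

```text
time: 18.2
tool_pos: [465.3, 49.6, 67.8]
tcp_rot: [0.665, 0.747, -0.0, -0.0]
ft_force: [2.3, -2.8, 1.3]
finger_gap: 0.1
18.2 [465.3  49.6  67.8] yaxis deg 6.607869115833244 [ 2.3 -2.8  1.3] 0.13797640862956573
thumb_grip [329.4 221.3] 0.55 [468.1  67. ]
```

```bash
python3 -m creep '[[255,[-1.5,14,0],-4.9],[255,[0,14,0],-4.9],[255,[0,14,0],-4.9],[255,[0,0,0],0]]'; python3 w.py w9 thumb_grip pivot_axis; python3 -m creep '[[255,[1,7,0],-2],[255,[1,5,0],-2],[255,[0,0,0],0]]'
```

```text
time: 18.8
tool_pos: [462.6, 90.9, 67.3]
tcp_rot: [0.755, 0.656, -0.001, -0.001]
ft_force: [-2.8, -5.0, 3.8]
finger_gap: 0.6
18.8 [462.6  90.9  67.3] yaxis deg -8.055520540823403 [-2.8 -5.   3.8] 0.6211718529609033
thumb_grip [324.2 221.8] 0.69 [466.8 107.3]
pivot_axis [569.2 205.9] 0.89 [628.5  83.8]
time: 19.32
tool_pos: [464.0, 102.3, 67.0]
tcp_rot: [0.777, 0.629, -0.002, -0.001]
ft_force: [-3.6, -6.0, 3.6]
finger_gap: 0.9
```

```bash
for i in 1; do python3 -m creep '[[255,[0.7,3,0],-1],[255,[0,0,0],0]]'; python3 -m creep '[[255,[0.7,3,0],0],[255,[0,0,0],0]]'; python3 -m creep '[[255,[0.7,3,0],0],[255,[0,0,0],0]]'; done
```

```text
time: 19.58
tool_pos: [464.5, 105.1, 66.9]
tcp_rot: [0.783, 0.622, -0.002, -0.001]
ft_force: [-4.5, -6.9, 3.0]
finger_gap: 0.5
time: 19.82
tool_pos: [464.9, 106.8, 66.9]
tcp_rot: [0.783, 0.622, -0.003, -0.0]
ft_force: [-4.6, -11.0, 5.0]
finger_gap: 0.5
time: 20.08
tool_pos: [465.0, 107.7, 66.9]
tcp_rot: [0.782, 0.623, -0.005, 0.001]
ft_force: [-7.2, -20.5, 6.2]
finger_gap: 0.4
```

```bash
python3 -m creep '[[255,[0,0,0],0],[255,[0,0,0],0]]'; python3 w.py w10 thumb_grip pivot_axis; python3 -c "
from h import *
import cv2
a=cv2.imread('pics/w10.png');s=viewer.camera('scene')
cv2.imwrite('pics/f.png',np.vstack([a[60:340],cv2.resize(s[110:270,160:480],None,fx=2,fy=2)]))
G=np.array([466.8,121]);P=np.array([628.6,83.8])"
```

```text
time: 20.32
tool_pos: [465.0, 107.7, 66.9]
tcp_rot: [0.782, 0.623, -0.005, 0.0]
ft_force: [-7.3, -21.1, 4.8]
finger_gap: 0.2
20.325 [465.  107.7  66.9] yaxis deg -12.978338874150705 [ -7.3 -21.1   4.8] 0.2225716774298774
thumb_grip [323.5 225.2] 0.61 [469.8 121.9]
pivot_axis [572.  212.4] 0.91 [630.7  81.6]
```

View pics/f.png

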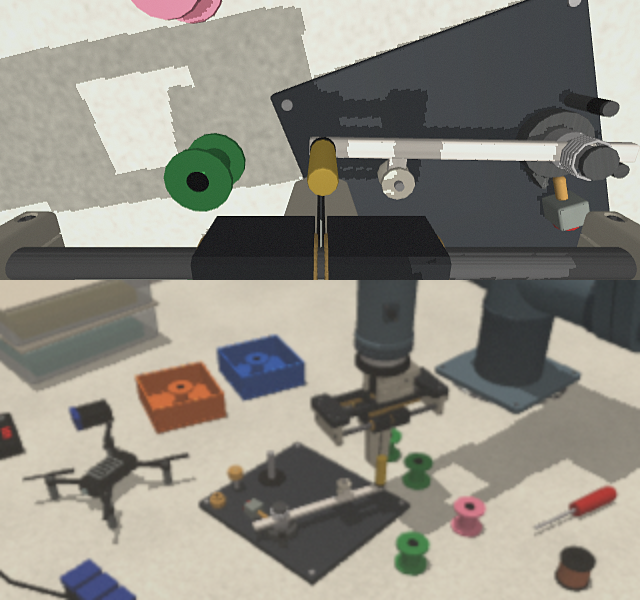

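```bash
python3 -c "
from bench import close_job
print(close_job())"
```

```text
the job is handed in; nothing more can be done
None
```

The job is done and handed in at about 20 s. The blue bobbin is in the blue tub and the orange bobbin is in the orange tub. The tension arm is at its back stop, held there by the closed fingers.

**Bobbins:** the last scene picture shows each one standing in the tub of its own colour, with the deck clear.

**Tension arm:** I read the stop from two signs:
- Force on the fingers rose from about 8 N to about 22 N over the last 2.5 mm.
- The spotter put the thumb grip at (470, 122) mm, within 2 mm of where it should be at 0.85 rad.

**Not confirmed:** I inferred the pawl's click from the arm having swung well past 0.6 rad; I did not look at the pawl itself.

**Other things on the bench:** I didn't measure their positions again afterwards. The arm stayed clear of them on every move, and those in the last picture looked undisturbed.

**Disagreements:** the first pivot estimates from the separate cameras differed by up to about 18 mm. Closer wrist pictures settled it, and the pivot-to-spindle distance then matched the drawing to within 1 mm. While closing on the orange bobbin, the wrist showed an upward push of about 6 N. It was gone after the lift and the grasp held.

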